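Hang the little pail up by its bail

ROBOT

A 6-joint arm with a two-finger parallel gripper is mounted at the origin on the work surface. World frame = base frame: x ahead of the robot, y to its left, z up, the work surface at z = 0. Lengths are in m, angles in rad, forces in N, time in s.
With the tool pointing down it reaches from about 0.275 to 0.825 m from the base axis. Payload 5.2 kg.
Tool frame: the origin (TCP) lies midway between the tips of the shut fingers; the grasp point (between the pads) lies 19 mm behind it; z points along the fingers, y is the line along which they close (so a half turn about z gives the same grasp; the last joint's range is limited). The gripper opens to 93 mm and grips with 3 to 60 N. Pads are 15 mm wide; open, the fingers measure 128 mm over their backs; the gripper's body (75 mm by 188 mm) begins 65 mm behind the grasp point.
Start: joints at [1.114, 0.259, 1.535, -0, 1.348, -0.203], TCP at [0.138, 0.532, 0.219] pointing down, gripper open.
Joint ranges: [-3.14, 3.14], [-0.91, 2.08], [0.19, 2.58], [-1.22, 4.36], [0.22, 2.71], [-3.12, 3.12]. Speed limits (rad/s): [2.57, 2.57, 3.14, 3.14, 3.14, 3.14].

INTERFACE

Orientations are given as a unit quaternion [x, y, z, w].
In Python, from rig import observe, snapshot, calibration, hand_in gives the robot as it stands. The module is installed in compiled form; this text tells all that it offers.
- The arm moves only by the shell command python3 -m jog 'ROWS'. ROWS is text: rows parted by semicolons, each of 5 numbers parted by spaces: the closure, from -1 (fully open) to 1 (shut), so that 0 is half open, then the shift along the world's x, y, z each as a share of 0.6 m, from -1 to 1, then the turn about the world's z as a share of 360 degrees, from -1 to 1. In form: fingers tx ty tz yaw; .... A call has 1 to 12 rows; each row is the pose to reach, as a shift and turn from the pose commanded when the call began, turning the shorter way round; what a row does not reach only later rows make up. A row lasts 1/8 s, in which the tool goes at most 62.5 mm and 10.7 degrees, less where a joint would pass 70% of its speed; a pose out of reach is approached as far as the arm can. A call with a number of a shift or a turn outside -1 to 1 is refused whole. A call with a gripper value outside its range is refused whole. The fingers move at their own pace and stop on an object; the grip force is fixed at half the most. Time passes only in rows, so rows that repeat a pose let the fingers close. It gives the time, the measured TCP pose, the force, the opening and the grip force at its end, in the units of the state.
- observe(): the state, without advancing time (a new reading comes with each control period).
- snapshot(name): name is "scene" or "side" or "wrist"; returns (picture, depth): 384x512x3 uint8, red, green, blue; 384x512 float32, m along the optical axis (not along the pixel's ray), 0 where there is no reading.
- calibration(name): a dict with "mtx" (3x3 intrinsics, pixels), "world_to_cam" (4x4, takes a point from world to camera coordinates); the wrist camera has in their place "T_tool_cam" (4x4, takes a point from camera to tool coordinates, whose origin is the TCP and whose axes are the flange's). Camera axes: x right, y up, looking along -z (the intrinsics and any distortion apply to the point x, -y, -z); pixel columns grow to the right and rows downward; lengths in m; the calibration is good to about 2 mm. The wrist camera is an equidistant fisheye: a pixel r from the principal point sees the ray r / f radians off the axis. A picture is of the moment at which its call begins: read the wrist's pose just before it. calibration takes no time and is no camera call.
- hand_in(): hands the job in; it is judged then, once.
The state is a dict: "t": time; "joint_pos": joint angles; "qd": joint speeds; "joint_efforts": joint torques, N m; "tool_pos": TCP position; "eef_rot": TCP orientation; "force": force on the tool from outside, world axes, zero at the start; "wrist_torque": the same for the moment, N m; "gripper_width": finger opening in m; "grasp_force": force on a finger pad.
Only numpy, scipy, OpenCV 4.12 (cv2) and the standard library are available. Lean on these libraries where they do the work, as an engineer would, in place of code of your own. Each camera call takes 0.05 s, during which the arm holds its last target. There are 200 camera calls.

TASK

With the yellow pail still standing on the worktop, swing its folded bail handle upright; then hang the pail by it on the hook of the wooden-based stand, so that it hangs level, still and well clear of the stand's base, with the middle of the bail's black sleeve resting in the bottom of the hook. Do not tip the pail over, and leave the mug, canister, egg cup, teaspoon and loaf bin alone, without bumping them.

Things in the scene. Friction and masses are not known exactly. Their poses are not given: they have to be found in the camera images.
- pail: small yellow round metal pail, loose, about 0.3 to 0.5 kg, 80 high, outer radius 37 at the foot and 47.5 at the rim, wall 3, empty and open at the top. Origin: centre of its underside; z up. The bail turns on two ears at y = +54 and y = -54 of the pail's frame, 70 above the underside (hinge line along the pail's y axis).
- bail (a joint): angle of the bail about its hinge line, rad: 0 = upright over the pail, +1.57 = folded out level on the pail's -x side, -1.57 = level on its +x side; it starts folded on the -x side. Stiff pivots (about 0.026 N m): it stays where it is left. Turns from -1.65 to 1.65.
- bail_grip (a point): middle of the bail's straight black sleeve, on its axis: 9 diameter, 86 long along this point's y; 90 from the hinge line (160 above the pail's underside when upright); z points from hinge line to sleeve. 4 thick steel wire arms at 54 either side join it to the ears, slanting in over the last 14. Folded, the sleeve is about 40 outside the rim, open air below it.
- hook_seat (a point): where the sleeve's axis rests when hung: above the lowest, flat part (36 long) of the hook, 215 above the worktop. Axes as the stand: the 8 thick brass hook bar runs along x at y = 0; its mouth opens to -x, where the upturned tip ends at x = -44, 18 above this point. The sleeve lies across the bar, along y; the tip must pass between sleeve and rim as the pail comes in.
- stand: hook stand, fixed: round wooden base, radius 75, 12 thick, centred below the hook seat; upright brass post of radius 6 at x = +64, about 227 high, from whose top the hook bar slopes down to the seat towards -x. Origin: centre of underside, z up.
- mug: white ceramic mug, loose, outer radius 40, 90 high, its handle stands out about 35 on its +y side. Origin: centre of underside. Leave alone.
- canister: closed aluminium canister, loose, radius 43, 130 high. Origin: centre of underside. Leave alone.
- egg_cup: blue plastic egg cup, loose, radius 25, 60 high. Origin: centre of underside. Leave alone.
- teaspoon: stainless teaspoon lying flat, loose, 140 long and up to about 20 high, along its x axis. Origin: under its middle. Leave alone.
- loaf_bin: red metal loaf bin with a closed hinged lid, fixed. Origin: its lower corner nearest the robot and the work; from there it reaches 320 along its x, 200 along its y and 179 up, with a small knob on the lid up to about 220 (near the middle of its y = 0 edge). Leave alone.
Things that resemble listed ones, but are neither listed nor needed, are in the scene too. What is meant by the pail is not blue or pink, and is the larger of those in its own colour.

How it is judged:
By the outcome, as a careful person would: the job done as asked, in the order asked, and still so for the second after the job is handed in, with the robot touching nothing.
It also fails if it takes over 72 s, if anything falls off the work surface, if the arm or the gripper's body presses on something with over 40 N, if the wrist force passes 120 N, or if a joint passes its speed limit or range.

## Working session

There is one attempt and no reset: what is moved stays moved. The work goes in short steps, Python scripts to look and compute and a shell command to move; the robot and the scene stay as the last step left them, time stands still between calls to the robot, and variables do not carry over. Pictures are saved under pics/ and viewed, at most 10 in all, crops included, and the job is handed in when it is done.

```bash
mkdir -p pics
cat > h.py <<'E'
import numpy as np, cv2
from rig import observe, snapshot, calibration, hand_in
from scipy.spatial.transform import Rotation as R
def world(name,depth,uv,st=None):
    c=calibration(name);K=np.array(c["mtx"]);T=np.linalg.inv(np.array(c["world_to_cam"]))
    uv=np.atleast_2d(uv).astype(int);d=depth[uv[:,1],uv[:,0]]
    p=np.c_[(uv[:,0]-K[0,2])/K[0,0]*d,-(uv[:,1]-K[1,2])/K[1,1]*d,-d]
    return p@T[:3,:3].T+T[:3,3]
E
python3 - <<'E'
from h import *
ims=[]
for n in("scene","side"):
    p,d=snapshot(n);np.savez(f"pics/{n}.npz",p=p,d=d);cv2.imwrite(f"pics/{n}.png",cv2.resize(p[:,:,::-1],(800,600)))
    c=calibration(n);print(n,{k:np.round(v,3).tolist() if not isinstance(v,str) else v for k,v in c.items()})
print(calibration("wrist"));print(observe())
E
```

```text
scene {'mtx': [[499.25, 0.0, 254.754], [0.0, 499.25, 186.469], [0.0, 0.0, 1.0]], 'world_to_cam': [[-0.836, 0.549, -0.007, 0.476], [-0.371, -0.555, 0.745, 0.101], [0.405, 0.625, 0.667, -1.744], [0.0, 0.0, 0.0, 1.0]]}
side {'mtx': [[364.036, 0.0, 258.679], [0.0, 364.036, 191.955], [0.0, 0.0, 1.0]], 'world_to_cam': [[0.991, -0.129, 0.019, -0.585], [0.076, 0.686, 0.724, -0.192], [-0.107, -0.716, 0.69, -1.198], [0.0, 0.0, 0.0, 1.0]]}
{'mtx': array([[297.31863964,   0.        , 256.63273763],
       [  0.        , 297.31863964, 192.40673161],
       [  0.        ,   0.        ,   1.        ]]), 'T_tool_cam': array([[-5.12605307e-04,  9.62490009e-01,  2.71316641e-01,
         7.49586185e-02],
       [ 9.99999816e-01,  4.05689156e-04,  4.50150983e-04,
        -9.48813690e-04],
       [ 3.23195605e-04,  2.71316821e-01, -9.62490040e-01,
        -1.66206498e-01],
       [ 0.00000000e+00,  0.00000000e+00,  0.00000000e+00,
         1.00000000e+00]])}
{'t': 0.1, 'joint_pos': array([ 1.11417224e+00,  2.59257837e-01,  1.53596130e+00,  1.63370691e-05,
        1.34799576e+00, -2.02784691e-01]), 'qd': array([-1.04327149e-03, -5.96349425e-05, -1.86219656e-03, -1.54409812e-03,
       -3.86389747e-04,  1.50540243e-03]), 'joint_efforts': array([ 2.41846174e-03, -4.38213658e+01, -2.84640026e+01,  7.17954850e-02,
        3.63249646e-02, -5.70290149e-05]), 'tool_pos': array([0.13786238, 0.5319409 , 0.21791241]), 'eef_rot': array([ 1.26580977e-01,  9.91955946e-01, -7.64851862e-04, -2.70146786e-04]), 'force': array([ 0.32358543,  0.04269133, -0.3036691 ]), 'wrist_torque': array([ 0.04234088, -0.01485255, -0.03230828]), 'grasp_force': 0.0, 'gripper_width': 0.0929806469292277}
```

View pics/scene.png

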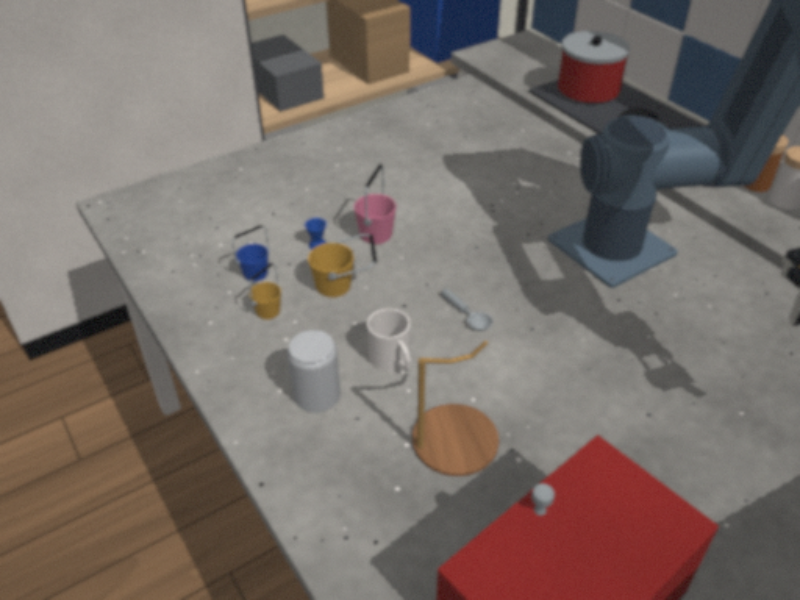

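View pics/side.png

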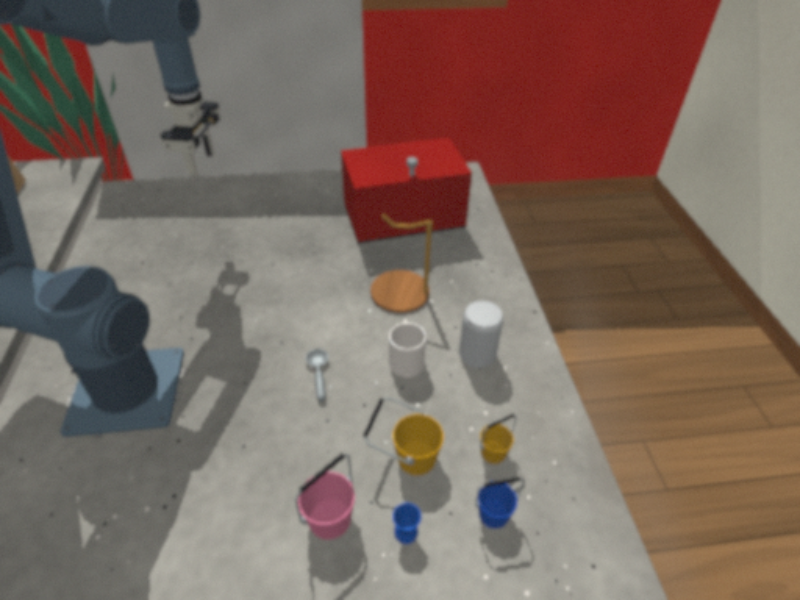

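The scene view (800x600 pixels) shows two yellow pails: a large one at (332,270) and a small one at (266,300). In the side view they are at (417,440) and (496,443). The pink pail (375,218) and blue pail (253,262) are ruled out by colour. I choose the large yellow one. Its sleeve is at about (373,245) in the scene view and (374,417) in the side view. The hook is at about (460,355) in the scene view and (400,220) in the side view.

Run:
```python
from h import *
from scipy.optimize import least_squares
S={n:np.load(f"pics/{n}.npz") for n in("scene","side")}
def crop(n,x0,y0,x1,y1,s): return cv2.resize(S[n]["p"][y0:y1,x0:x1,::-1],None,fx=s,fy=s,interpolation=cv2.INTER_CUBIC)
a=crop("side",225,240,305,310,5);b=crop("scene",185,140,265,210,5);c=crop("side",225,125,305,205,5)[:, :];d=crop("scene",250,205,330,305,4)
canvas=np.zeros((600,800,3),np.uint8)
canvas[:350-50,:400]=a[:300];canvas[:300,400:]=b[:300]
cv2.imwrite("pics/c1.png",canvas)
c=crop("side",235,130,285,205,8);d=crop("scene",255,210,325,285,8)
canvas=np.zeros((600,960,3),np.uint8);canvas[:,:400]=c;canvas[:,400:]=d
canvas=canvas[:, :800]
cv2.imwrite("pics/c2.png",canvas)
def pts(n,x0,y0,x1,y1):
    u,v=np.meshgrid(range(x0,x1),range(y0,y1));uv=np.c_[u.ravel(),v.ravel()]
    d=S[n]["d"];uv=uv[d[uv[:,1],uv[:,0]]>0];P=world(n,d,uv);hsv=cv2.cvtColor(S[n]["p"],cv2.COLOR_RGB2HSV)[uv[:,1],uv[:,0]].astype(int)
    return uv,P,hsv
for n,box in(("scene",(190,150,240,195)),("side",(245,262,290,306))):
    uv,P,h=pts(n,*box)
    m=(h[:,0]>14)&(h[:,0]<30)&(h[:,1]>140)
    r=P[m&(P[:,2]>.074)];f=cv2.minEnclosingCircle(r[:,:2].astype(np.float32))
    print(n,"pail rim",len(r),f,P[m][:,2].max())
for n,box in(("scene",(225,150,248,172)),("side",(228,250,250,285))):
    uv,P,h=pts(n,*box);m=(h[:,2]<75)
    Q=P[m];print(n,"black",m.sum(),np.c_[uv[m],np.round(Q,3)][::6].tolist())
for n,box in(("scene",(265,255,322,305)),("side",(232,168,278,204))):
    uv,P,h=pts(n,*box);m=(P[:,2]>.008)&(P[:,2]<.016)&(h[:,1]>90)
    print(n,"base",m.sum(),cv2.minEnclosingCircle(P[m][:,:2].astype(np.float32)))
for n,box in(("scene",(262,210,315,290)),("side",(240,132,280,195))):
    uv,P,h=pts(n,*box);m=(P[:,2]>.05)&(P[:,2]<.27)&(h[:,1]>90)&(h[:,0]<30)&(h[:,0]>8)
    print(n,"hook",m.sum(),np.c_[uv[m],np.round(P[m],3)][::7].tolist())
for nm,n,box,zz in(("mug","side",(245,203,276,243),.08),("can","side",(292,190,324,238),.12),("egg","side",(248,320,272,350),.05),("spoon","side",(194,220,212,260),.004),("small","side",(306,262,332,300),.02),("bin","side",(215,88,305,155),.1),("pink","side",(188,280,232,345),.02),("mugs","scene",(232,195,266,240),.08),("blue","side",(302,304,335,340),.02)):
    uv,P,h=pts(n,*box);m=(P[:,2]>zz)&(P[:,2]<.25);print(nm,m.sum(),np.round(P[m].min(0),3),np.round(P[m].max(0),3))
```

```text
scene pail rim 50 ((0.5867507457733154, -0.2293711006641388), 0.04706427454948425) 0.08289121369264874
side pail rim 102 ((0.5823885202407837, -0.23088747262954712), 0.04712168872356415) 0.08650524221477407
scene black 18 [[237.0, 151.0, 0.489, -0.227, 0.094], [237.0, 155.0, 0.5, -0.209, 0.095], [239.0, 160.0, 0.508, -0.184, 0.094]]
side black 18 [[243.0, 257.0, 0.52, -0.161, 0.098], [241.0, 262.0, 0.513, -0.18, 0.101], [237.0, 270.0, 0.499, -0.203, 0.097]]
scene base 1687 ((0.6105397343635559, 0.23976197838783264), 0.07588699460029602)
side base 508 ((0.6074365377426147, 0.2399635910987854), 0.0770789235830307)
scene hook 232 [[310.0, 219.0, 0.572, 0.249, 0.23], [305.0, 223.0, 0.586, 0.248, 0.222], [304.0, 225.0, 0.586, 0.246, 0.214], [302.0, 227.0, 0.592, 0.245, 0.21], [300.0, 228.0, 0.597, 0.244, 0.208], [291.0, 229.0, 0.617, 0.235, 0.209], [298.0, 229.0, 0.602, 0.243, 0.207], [274.0, 230.0, 0.661, 0.226, 0.223], [281.0, 230.0, 0.644, 0.23, 0.217], [288.0, 230.0, 0.626, 0.235, 0.21], [295.0, 230.0, 0.611, 0.242, 0.208], [274.0, 231.0, 0.664, 0.23, 0.225], [281.0, 231.0, 0.643, 0.2
[... 1639 characters left out ...]
6], [273.0, 166.0, 0.669, 0.219, 0.119], [274.0, 168.0, 0.673, 0.216, 0.112], [272.0, 171.0, 0.667, 0.219, 0.096], [273.0, 173.0, 0.67, 0.217, 0.087], [271.0, 177.0, 0.665, 0.221, 0.064], [272.0, 179.0, 0.668, 0.216, 0.058]]
mug 173 [ 0.556 -0.032  0.08 ] [0.634 0.063 0.096]
can 395 [ 0.716 -0.027  0.12 ] [0.797 0.057 0.138]
egg 138 [ 0.52  -0.394  0.05 ] [ 0.567 -0.345  0.067]
spoon 366 [ 0.368 -0.088  0.004] [0.429 0.087 0.027]
small 343 [ 0.697 -0.267  0.02 ] [ 0.766 -0.204  0.116]
bin 3271 [0.489 0.214 0.1  ] [0.832 0.689 0.234]
pink 971 [ 0.368 -0.377  0.02 ] [ 0.459 -0.283  0.17 ]
mugs 190 [ 0.556 -0.035  0.08 ] [0.637 0.052 0.096]
blue 457 [ 0.662 -0.391  0.02 ] [ 0.742 -0.322  0.124]
```

View pics/c1.png

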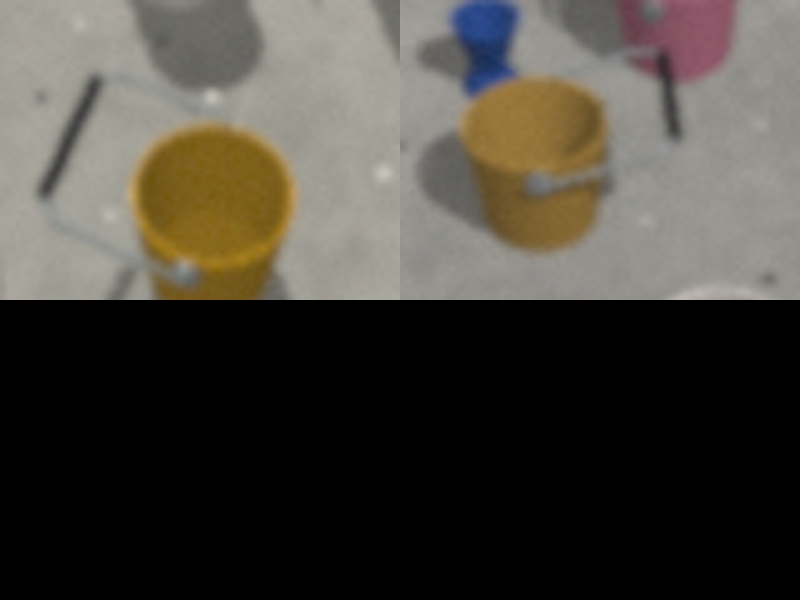

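View pics/c2.png

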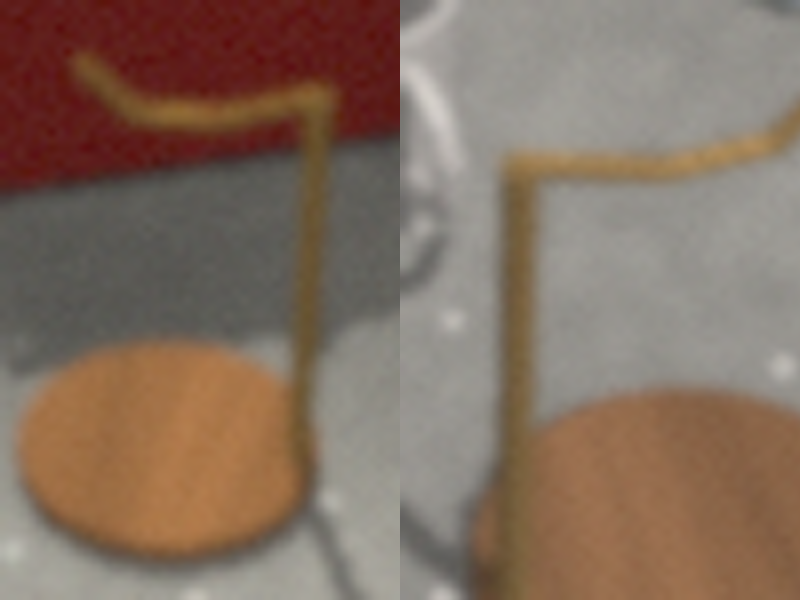

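The crops confirm the large yellow pail: the bail is folded towards the robot and its ears are visible. In the side view the sleeve ends are at pixels (244.4,255.6) and (233.8,278). In the scene view they are at (237.8,151.4) and (240.4,166.4). The hook tip is to the left of its seat, with the post on the canister side.

```bash
cat >> h.py <<'E'
def tri(us,uv2):  # scene pixel, side pixel -> world
    Ps=[];pts=[]
    for n,u in(("scene",us),("side",uv2)):
        c=calibration(n);F=np.diag([1,-1,-1]);Ps.append(np.array(c["mtx"])@F@np.array(c["world_to_cam"])[:3]);pts.append(np.array(u,float).reshape(2,1))
    X=cv2.triangulatePoints(Ps[0],Ps[1],pts[0],pts[1])[:,0];X=X[:3]/X[3]
    res=[np.linalg.norm((P@np.r_[X,1])[:2]/(P@np.r_[X,1])[2]-u[:,0]) for P,u in zip(Ps,pts)]
    return np.round(X,4),np.round(res,2)
def wray(uv,st):  # wrist pixel -> ray origin, dir in world
    c=calibration("wrist");K=np.array(c["mtx"]);T=np.array(c["T_tool_cam"]);R0=R.from_quat(st["eef_rot"]).as_matrix()
    x=(uv[0]-K[0,2])/K[0,0];y=(uv[1]-K[1,2])/K[1,1];r=np.hypot(x,y);s=np.sin(r)/max(r,1e-9)
    d=np.array([x*s,-y*s,-np.cos(r)]);return R0@T[:3,3]+R0@T[:3,:3]@[0,0,0]+np.array(st["tool_pos"]),R0@T[:3,:3]@d
def atz(uv,st,z):
    o,d=wray(uv,st);return np.round(o+d*(z-o[2])/d[2],4)
E
python3 - <<'E'
from h import *
a=tri((237.8,151.4),(244.4,255.6));b=tri((240.4,166.4),(233.8,278))  # order unknown
print(a,b);print(tri((237.8,151.4),(233.8,278)),tri((240.4,166.4),(244.4,255.6)))
# ears: near ear side (262,294) scene (213,176.5)
print("ear",tri((213,176.5),(262,294)),tri((213,176.5),(267.5,259.5)))
print("tip",tri((318,217-.0),(245.5,137.3)),"posttop",tri((270,230.5),(274.5,142)))
E
```

```text
(array([ 0.5173, -0.1798,  0.134 ]), array([1.  , 2.05])) (array([ 0.4922, -0.1997,  0.0502]), array([0.59, 1.24]))
(array([ 0.4873, -0.2254,  0.0927]), array([0.1 , 0.22])) (array([ 0.5233, -0.1532,  0.0952]), array([0.34, 0.67]))
ear (array([ 0.5729, -0.2418,  0.0151]), array([0.85, 1.79])) (array([ 0.6042, -0.1714,  0.0816]), array([2.08, 4.11]))
tip (array([0.5617, 0.2574, 0.2344]), array([2.53, 3.23])) posttop (array([0.6708, 0.2229, 0.2247]), array([0.08, 0.1 ]))
```

```bash
python3 -m jog '0.4 0.3 -0.6 0 -0.14; 0.4 0.3 -0.6 0 -0.14; 0.4 0.3 -0.6 0 -0.14; 0.4 0.3 -0.6 0 -0.14; 0.4 0.3 -0.6 0 -0.14; 0.4 0.3 -0.6 0 -0.14; 0.4 0.3 -0.6 0 -0.14; 0.4 0.3 -0.6 0 -0.14'
```

```text
t: 1.1
tool_pos: [0.3186, 0.171, 0.2185]
eef_rot: [0.539, 0.842, -0.0, -0.0]
force: [-0.1, -0.3, -0.2]
gripper_width: 0.0282
grasp_force: 0.0
```

```bash
python3 -m jog '0.4 0.311 -0.6 -0.08 -0.142; 0.4 0.311 -0.6 -0.08 -0.142; 0.4 0.311 -0.6 -0.08 -0.142; 0.4 0.311 -0.6 -0.08 -0.142; 0.4 0.311 -0.6 -0.08 -0.142; 0.4 0.311 -0.6 -0.08 -0.142; 0.4 0.311 -0.6 -0.08 -0.142; 0.4 0.311 -0.6 -0.08 -0.142; 0.4 0.311 -0.6 -0.08 -0.142; 0.4 0.311 -0.6 -0.08 -0.142'
python3 - <<'E'
from h import *
st=observe();p,d=snapshot("wrist");print(st["tool_pos"],st["eef_rot"]);np.savez("pics/w1.npz",p=p,d=d,tp=st["tool_pos"],er=st["eef_rot"]);cv2.imwrite("pics/w1.png",cv2.resize(p[:,:,::-1],(800,600),interpolation=cv2.INTER_CUBIC))
E
```

```text
t: 2.35
tool_pos: [0.5044, -0.1858, 0.1709]
eef_rot: [0.848, 0.53, 0.0, -0.0]
force: [-0.0, -0.8, -0.3]
gripper_width: 0.0281
grasp_force: 0.0
[ 0.50444461 -0.18576491  0.17088226] [ 8.47849024e-01  5.30237674e-01  7.40265044e-05 -1.90003149e-04]
```

View pics/w1.png

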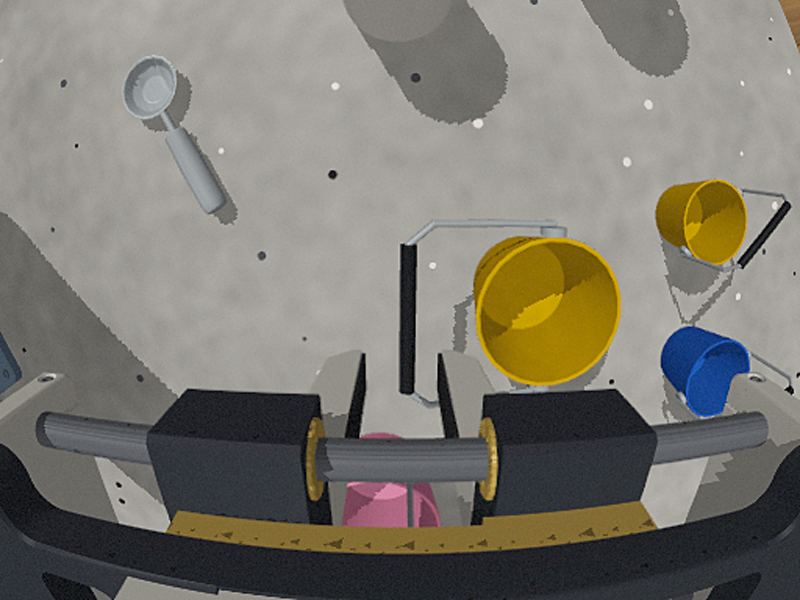

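In the wrist view (800x600) the sleeve runs from (408,243) to (407,393), almost centred between the fingers and parallel to the pads. The pail rim is a circle centred near (547,311).

Run:
```python
from h import *
w=np.load("pics/w1.npz");st=dict(tool_pos=w["tp"],eef_rot=w["er"])
k=.64
for z in(.085,.0925):
    a=atz((408.5*k,243*k),st,z);b=atz((407.5*k,393*k),st,z);print(z,a,b,(a+b)/2,np.hypot(*(a-b)[:2]),np.degrees(np.arctan2(*(a-b)[1::-1])))
r=np.array([atz((u*k,v*k),st,.08)[:2] for u,v in((475,312),(620,312),(547,238),(545,385))],np.float32);print(cv2.minEnclosingCircle(r),r)
```

```text
0.085 [ 0.5244 -0.1553  0.085 ] [ 0.4845 -0.237   0.085 ] [ 0.50445 -0.19615  0.085  ] 0.09092249446644102 63.97040780848655
0.0925 [ 0.5248 -0.1542  0.0925] [ 0.486  -0.2335  0.0925] [ 0.5054  -0.19385  0.0925 ] 0.08828323736701099 63.92836532390482
((0.583103597164154, -0.23150980472564697), 0.0471254400908947) [[ 0.5416 -0.2094]
 [ 0.6259 -0.251 ]
 [ 0.5977 -0.1874]
 [ 0.5636 -0.2743]]
```

```bash
python3 -m jog '0.4 0.003 -0.01 -0.05 0; 0.4 0.003 -0.01 -0.1 0; 0.4 0.003 -0.01 -0.14 0; 0.4 0.003 -0.01 -0.158 0; 0.4 0.003 -0.01 -0.158 0; 0.4 0.003 -0.01 -0.158 0'
python3 - <<'E'
from h import *
st=observe();p,d=snapshot("wrist");print(st["tool_pos"]);cv2.imwrite("pics/w2.png",cv2.resize(p[150:384,150:420,::-1],None,fx=2.2,fy=2.2,interpolation=cv2.INTER_CUBIC))
E
```

```text
t: 3.15
tool_pos: [0.5072, -0.1938, 0.077]
eef_rot: [0.848, 0.53, 0.0, 0.001]
force: [-0.4, -0.1, -0.7]
gripper_width: 0.0276
grasp_force: 0.0
[ 0.50718211 -0.19383998  0.07698521]
```

View pics/w2.png

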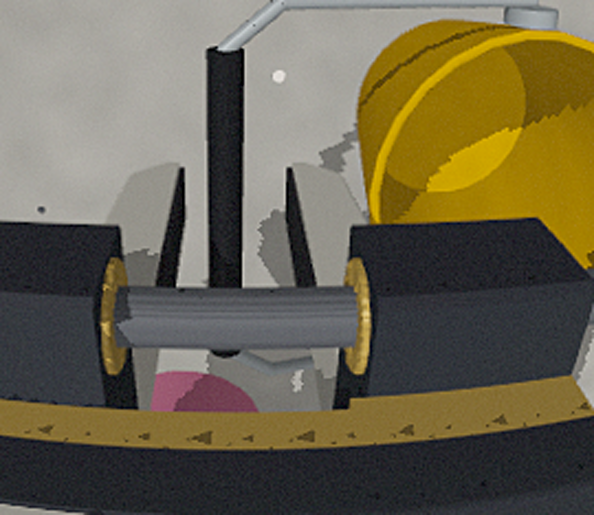

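The sleeve lies between the pads, about 2.7 mm nearer the outer finger (crop x=225, fingers at 183 and 287). I'll centre on it, then close.

```bash
python3 -m jog '0.4 -0.004 0.002 0 0; 0.4 -0.004 0.002 0 0; 1 -0.004 0.002 0 0; 1 -0.004 0.002 0 0; 1 -0.004 0.002 0 0; 1 -0.004 0.002 0 0'
```

```text
t: 3.95
tool_pos: [0.5045, -0.1927, 0.0759]
eef_rot: [0.848, 0.529, 0.0, 0.0]
force: [1.3, -1.3, -1.7]
gripper_width: 0.0076
grasp_force: 30.0
```

```bash
python3 -m jog '1 0.0035 -0.0017 0.011 0; 1 0.0073 -0.0036 0.022 0; 1 0.0073 -0.0036 0.022 0'; python3 -m jog '1 0.0055 -0.0027 0.0115 0; 1 0.012 -0.0057 0.0227 0; 1 0.012 -0.0057 0.0227 0'
```

```text
t: 4.32
tool_pos: [0.5083, -0.1945, 0.0896]
eef_rot: [0.848, 0.53, -0.0, -0.0]
force: [-2.7, 1.0, 0.9]
gripper_width: 0.008
grasp_force: 30.0
t: 4.7
tool_pos: [0.5163, -0.1984, 0.1035]
eef_rot: [0.848, 0.529, 0.0, 0.001]
force: [-2.2, 0.7, -0.6]
gripper_width: 0.0077
grasp_force: 30.0
```

```bash
python3 -m jog '1 0.0076 -0.0037 0.011 0; 1 0.0152 -0.0073 0.02 0; 1 0.0152 -0.0073 0.02 0; 0.65 0.0152 -0.0073 0.02 0; 0.65 0.0152 -0.0073 0.02 0; 0.65 0.0152 -0.0073 0.02 0'
python3 - <<'E'
from h import *
st=observe();p,d=snapshot("wrist");print(st["tool_pos"]);q,_=snapshot("side")
a=cv2.resize(p[100:384,120:450,::-1],(500,430));b=cv2.resize(q[220:320,210:300,::-1],(300,333));c=np.zeros((430,800,3),np.uint8);c[:,:500]=a;c[:333,500:]=b;cv2.imwrite("pics/w3.png",c)
E
```

```text
t: 5.45
tool_pos: [0.525, -0.2025, 0.1149]
eef_rot: [0.848, 0.529, 0.0, 0.0]
force: [-0.7, 0.4, 0.5]
gripper_width: 0.0162
grasp_force: 0.4
[ 0.52499922 -0.20249579  0.11486373]
```

View pics/w3.png

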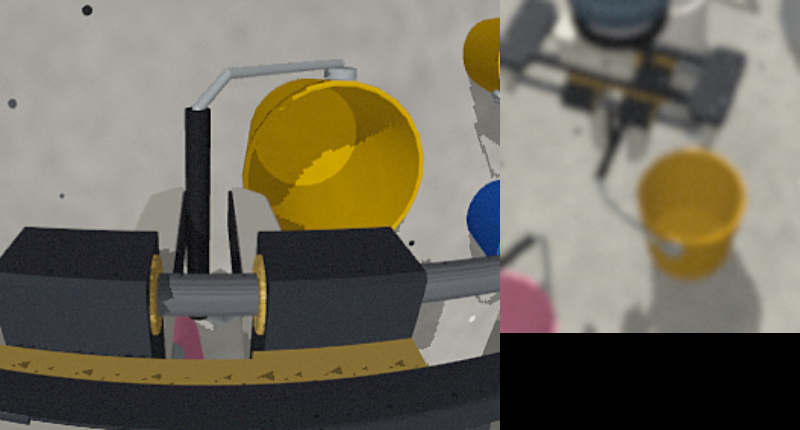

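The pail stands level, and the bail is up about 45° and resting on the outer finger. I'll push it on to upright with the fingers loose.

```bash
python3 -m jog '0.65 0.018 -0.0087 0.0117 0; 0.65 0.0355 -0.0173 0.0233 0; 0.65 0.052 -0.025 0.032 0; 0.65 0.068 -0.033 0.0383 0; 0.65 0.085 -0.0415 0.042 0; 0.65 0.1 -0.0485 0.0433 0; 0.65 0.1 -0.0485 0.0433 0; 0.65 0.1 -0.0485 0.0433 0'
python3 - <<'E'
from h import *
st=observe();p,d=snapshot("wrist");print(st["tool_pos"],st["eef_rot"]);np.savez("pics/w4.npz",p=p,d=d,tp=st["tool_pos"],er=st["eef_rot"]);q,qd=snapshot("scene");q2,qd2=snapshot("side")
np.savez("pics/s4.npz",q=q,qd=qd,q2=q2,qd2=qd2)
a=cv2.resize(p[100:384,120:450,::-1],(660,568));cv2.imwrite("pics/w4.png",a)
for n,P,D,(x0,y0,x1,y1) in(("scene",q,qd,(185,145,245,200)),("side",q2,qd2,(240,255,300,310))):
    u,v=np.meshgrid(range(x0,x1),range(y0,y1));uv=np.c_[u.ravel(),v.ravel()];uv=uv[D[uv[:,1],uv[:,0]]>0]
    W=world(n,D,uv);h=cv2.cvtColor(P,cv2.COLOR_RGB2HSV)[uv[:,1],uv[:,0]]
    m=(h[:,0]>14)&(h[:,0]<30)&(h[:,1]>140)&(W[:,2]>.074);print(n,m.sum(),cv2.minEnclosingCircle(W[m][:,:2].astype(np.float32)),W[m][:,2].max())
E
```

```text
t: 6.55
tool_pos: [0.5845, -0.2313, 0.1402]
eef_rot: [0.848, 0.529, -0.0, -0.0]
force: [-0.3, 0.3, -0.1]
gripper_width: 0.0163
grasp_force: 0.0
[ 0.58451339 -0.23129447  0.14024028] [ 8.48330134e-01  5.29467479e-01 -1.78322239e-04 -3.74566378e-04]
scene 51 ((0.5861651301383972, -0.22791028022766113), 0.048763033002614975) 0.0834509669265282
side 100 ((0.5811683535575867, -0.2302100658416748), 0.04706036299467087) 0.16975091811687104
```

View pics/w4.png

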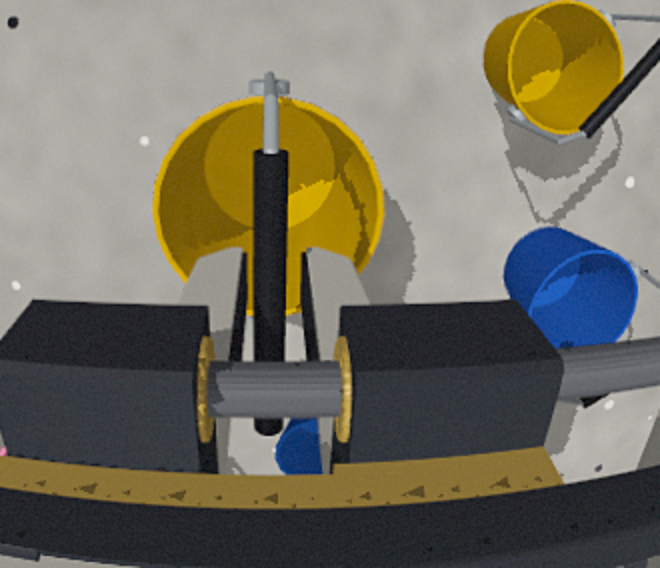

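The bail is upright: sleeve column 270 and ear column 269. The pail centre has not moved. I'll slide 16 mm along the sleeve so its middle stays free for the hook, then grip and lift a little.

```bash
python3 -m jog '0.65 -0.0125 -0.024 0.001 0; 0.65 -0.0125 -0.024 0.001 0; 0.65 -0.0125 -0.024 0.001 0; 1 -0.0125 -0.024 0.001 0; 1 -0.0125 -0.024 0.001 0; 1 -0.0125 -0.024 0.001 0'
python3 -m jog '1 0 0 0.01 0; 1 0 0 0.025 0; 1 0 0 0.04 0; 1 0 0 0.05 0; 1 0 0 0.05 0; 1 0 0 0.05 0'
python3 - <<'E'
from h import *
st=observe();p,d=snapshot("wrist");q2,qd2=snapshot("side")
a=cv2.resize(p[100:384,120:450,::-1],(500,430));b=cv2.resize(q2[220:320,210:300,::-1],(300,333));c=np.zeros((430,800,3),np.uint8);c[:,:500]=a;c[:333,500:]=b;cv2.imwrite("pics/w5.png",c)
E
```

```text
t: 7.45
tool_pos: [0.5773, -0.2458, 0.1413]
eef_rot: [0.848, 0.53, -0.0, 0.0]
force: [-0.2, 0.6, 0.2]
gripper_width: 0.0077
grasp_force: 30.0
t: 8.2
tool_pos: [0.5771, -0.2458, 0.171]
eef_rot: [0.848, 0.529, -0.0, -0.0]
force: [-0.0, -0.3, -4.7]
gripper_width: 0.0078
grasp_force: 30.0
```

View pics/w5.png

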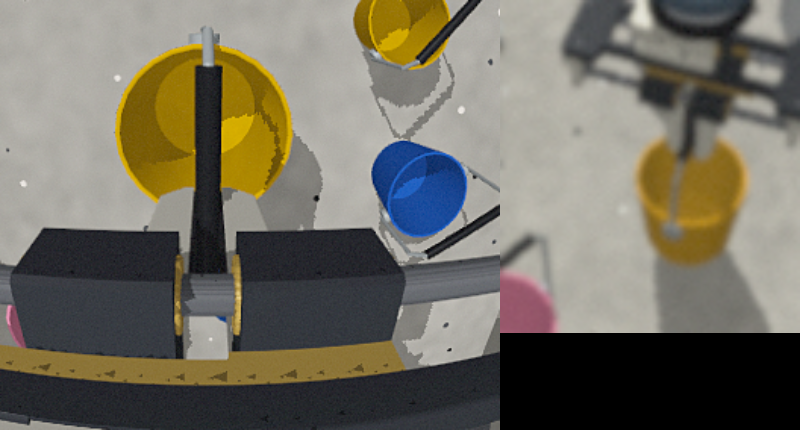

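```bash
python3 -m jog '1 0 0 0.02 0; 1 0 0 0.05 0; 1 0 0 0.09 0; 1 0 0 0.13 0; 1 0 0 0.165 0; 1 0 0 0.18 0.01; 1 0 0 0.183 0.02; 1 0 0 0.183 0.029'
python3 -m jog '1 -0.002 0.015 0 0; 1 -0.007 0.045 0 0; 1 -0.015 0.09 0 0; 1 -0.024 0.14 0 0; 1 -0.033 0.19 0 0; 1 -0.042 0.24 0 0; 1 -0.051 0.29 0 0; 1 -0.06 0.34 0 0; 1 -0.069 0.39 0 0; 1 -0.078 0.44 0 0; 1 -0.087 0.49 0 0; 1 -0.096 0.54 0 0'
python3 -m jog '1 -0.008 0.045 0 0; 1 -0.016 0.09 0 0; 1 -0.024 0.135 0 0; 1 -0.033 0.18 0 0; 1 -0.042 0.22 0 0; 1 -0.05 0.255 0 0; 1 -0.056 0.28 0 0; 1 -0.059 0.295 0 0; 1 -0.059 0.3 0 0; 1 -0.059 0.3 0 0; 1 -0.059 0.3 0 0; 1 -0.059 0.3 0 0'
python3 - <<'E'
from h import *
st=observe();p,d=snapshot("wrist");print(st["tool_pos"],st["eef_rot"]);np.savez("pics/w6.npz",p=p,d=d,tp=st["tool_pos"],er=st["eef_rot"]);q,qd=snapshot("scene");q2,qd2=snapshot("side");np.savez("pics/s6.npz",q=q,qd=qd,q2=q2,qd2=qd2)
c=np.zeros((600,800,3),np.uint8);c[:300,:400]=cv2.resize(p[:,:,::-1],(400,300),interpolation=cv2.INTER_AREA)
c[300:,:400]=cv2.resize(q[180:300,230:390,::-1],(400,300),interpolation=cv2.INTER_CUBIC);c[:300,400:]=cv2.resize(q2[90:210,170:330,::-1],(400,300),interpolation=cv2.INTER_CUBIC)
c[300:,400:]=cv2.resize(p[150:300,100:300,::-1],(400,300),interpolation=cv2.INTER_CUBIC)
cv2.imwrite("pics/w6.png",c)
E
```

```text
t: 9.3
tool_pos: [0.5774, -0.246, 0.2823]
eef_rot: [0.796, 0.605, 0.0, 0.001]
force: [0.4, 0.2, -4.1]
gripper_width: 0.0078
grasp_force: 30.0
t: 10.8
tool_pos: [0.518, 0.0808, 0.2814]
eef_rot: [0.796, 0.605, 0.0, -0.0]
force: [0.2, -0.1, -4.6]
gripper_width: 0.008
grasp_force: 30.0
t: 12.3
tool_pos: [0.4845, 0.2576, 0.281]
eef_rot: [0.797, 0.604, -0.0, 0.0]
force: [-0.2, -0.2, -4.8]
gripper_width: 0.008
grasp_force: 30.0
[0.48449366 0.25762871 0.28101457] [ 7.96903603e-01  6.04106484e-01 -5.17417744e-05  2.94615974e-05]
```

View pics/w6.png

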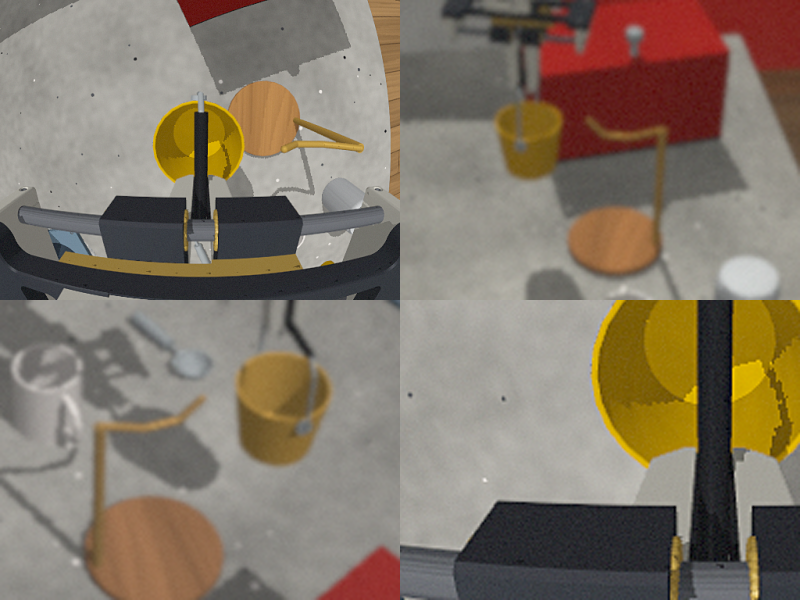

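The view shows the pail hanging level from the gripper, left of the hook and clear of everything. The hook bar runs right in the wrist quadrant, from its tip near (285,148) to the post. I'll measure the hook and the sleeve end with wrist depth, so that calibration errors cancel.

```bash
cat > wr.py <<'E'
from h import *
def cloud(w):
    st=dict(tool_pos=w["tp"],eef_rot=w["er"]);c=calibration("wrist");K=np.array(c["mtx"]);T=np.array(c["T_tool_cam"]);R0=R.from_quat(st["eef_rot"]).as_matrix()
    v,u=np.mgrid[:384,:512];x=(u-K[0,2])/K[0,0];y=(v-K[1,2])/K[1,1];r=np.hypot(x,y)+1e-9;D=w["d"]
    t=np.tan(r)/r;P=np.stack([x*t*D,-y*t*D,-D],-1)
    W=(P@T[:3,:3].T+T[:3,3])@R0.T+st["tool_pos"];return W,D>0,R0
E
python3 - <<'E'
from wr import *
w=np.load("pics/w6.npz");W,ok,R0=cloud(w);h=cv2.cvtColor(w["p"],cv2.COLOR_RGB2HSV).astype(int)
tp=w["tp"];L=(W-tp)@R0  # tool frame
v,u=np.mgrid[:384,:512]
m=ok&(h[...,0]>8)&(h[...,0]<28)&(h[...,1]>110)&(W[...,2]>.18)&(W[...,2]<.26)&(v>135)&(v<215)&(u>340)
print("hook",m.sum());H=W[m]
hd=np.array([np.cos(np.radians(-15.5)),np.sin(np.radians(-15.5))]);s=(H[:,:2]-[.609,.24])@hd
for a in np.arange(-60,80,8):
    k=(s*1000>=a)&(s*1000<a+8)
    if k.sum()>2: print(a,k.sum(),np.round(np.median(H[k],0),4),"ztop",round(np.percentile(H[k,2],90),4))
k=(s>-.05)&(s<.05)
vx,vy,x0,y0=cv2.fitLine(H[k][:,:2].astype(np.float32),cv2.DIST_HUBER,0,.01,.01).ravel();print("yaw",np.degrees(np.arctan2(vy,vx))%180-180,x0,y0)
mb=ok&(abs(W[...,2]-.012)<.006)&(h[...,1]>80)&(h[...,0]<20)&(u>280);print("base",mb.sum(),cv2.minEnclosingCircle(W[mb][:,:2].astype(np.float32)))
mk=ok&(h[...,2]<60)&(u>235)&(u<280)&(v>120)&(v<220)&(abs(L[...,2]+.019)<.03)
B=L[mk];print("sleeve toolframe x max",np.percentile(B[:,0],[50,98,100]),"y,z",np.median(B[:,1:],0))
for a in np.arange(.01,.07,.01):
    k=abs(B[:,0]-a)<.005
    if k.sum(): print(round(a,3),k.sum(),np.round(np.median(B[k],0),4))
mr=ok&(h[...,0]>14)&(h[...,0]<30)&(h[...,1]>140)&(u>190)&(u<315)&(v<240)&(W[...,2]>.12)&(W[...,2]<.27)
Z=W[mr];print("rim z",np.percentile(Z[:,2],[50,90,98])); r=L[mr];top=r[:,2]<np.percentile(r[:,2],12)
print("rim circle tool",cv2.minEnclosingCircle(r[top][:,:2].astype(np.float32)),"plane",np.linalg.lstsq(np.c_[r[top][:,:2],np.ones(top.sum())],r[top][:,2],rcond=None)[0],top.sum())
E
```

```text
hook 1124
-44 79 [0.57   0.2493 0.2312] ztop 0.2326
-36 60 [0.5779 0.2486 0.2254] ztop 0.2293
-28 46 [0.5858 0.246  0.2179] ztop 0.2211
-20 53 [0.5939 0.2434 0.2102] ztop 0.2136
-12 74 [0.6006 0.2408 0.2097] ztop 0.2111
-4 66 [0.6087 0.2387 0.2098] ztop 0.211
4 67 [0.6159 0.2362 0.2097] ztop 0.211
12 65 [0.6239 0.2345 0.2096] ztop 0.211
20 70 [0.6315 0.2321 0.2122] ztop 0.2139
28 71 [0.6396 0.2302 0.2151] ztop 0.2171
36 76 [0.647  0.228  0.2182] ztop 0.2204
44 77 [0.6547 0.2261 0.2218] ztop 0.2234
52 148 [0.6651 0.2236 0.2145] ztop 0.2258
60 168 [0.6693 0.2252 0.2175] ztop 0.2277
68 4 [0.676  0.2206 0.2247] ztop 0.2253
yaw -15.945343 0.61306655 0.2374117
base 6389 ((0.6277518272399902, 0.31812411546707153), 0.15729814767837524)
sleeve toolframe x max [0.03927951 0.05750994 0.05841305] y,z [ 0.00057273 -0.02192008]
0.02 180 [ 0.0221  0.0006 -0.0222]
0.03 315 [ 0.03    0.0006 -0.0221]
0.04 334 [ 0.0401  0.0006 -0.022 ]
0.05 337 [ 0.0501  0.0006 -0.0217]
0.06 111 [ 0.0566  0.0006 -0.0216]
rim z [0.17847282 0.21846814 0.22006403]
rim circle tool ((0.01389326248317957, -0.001985754817724228), 0.047330159693956375) plane [ 0.01237143 -0.00056988  0.06144903] 954
```

```bash
python3 -m jog '1 0 0 -0.02 0; 1 0 0 -0.045 0; 1 0 0 -0.065 0; 1 0 0 -0.073 0; 1 0 0 -0.073 0; 1 0 0 -0.073 0'
python3 -m jog '1 0.01 -0.003 0 0; 1 0.03 -0.0085 0 0; 1 0.055 -0.0155 0 0; 1 0.08 -0.0225 0 0; 1 0.105 -0.03 0 0; 1 0.13 -0.037 0 0; 1 0.15 -0.0425 0 0; 1 0.16 -0.0453 0 0; 1 0.16 -0.0453 0 0; 1 0.16 -0.0453 0 0; 1 0.16 -0.0453 0 0'
cat > m.py <<'E'
from wr import *
st=observe();p,d=snapshot("wrist");w=dict(p=p,d=d,tp=np.array(st["tool_pos"]),er=np.array(st["eef_rot"]))
np.savez("pics/w7.npz",**w);W,ok,R0=cloud(w);h=cv2.cvtColor(p,cv2.COLOR_RGB2HSV).astype(int);L=(W-w["tp"])@R0;v,u=np.mgrid[:384,:512]
print(st["tool_pos"],st["force"])
m=ok&(h[...,0]>8)&(h[...,0]<28)&(h[...,1]>110)&(W[...,2]>.195)&(W[...,2]<.245)&(abs(L[...,0]-.015)<.015)&(L[...,1]>-.08)&(L[...,1]<.1)
H=L[m];print("bar (tool frame)",m.sum())
for a in np.arange(-72,90,6):
    k=(H[:,1]*1000>=a)&(H[:,1]*1000<a+6)
    if k.sum()>3: print(a,k.sum(),"x",np.round(np.percentile(H[k,0],[5,50,95]),4),"z",np.round(w["tp"][2]-np.percentile(H[k,2],[5,50]),4))
mk=ok&(h[...,2]<60)&(u>235)&(u<280)&(v>100)&(v<230)&(abs(L[...,2]+.019)<.03);B=L[mk];print("sleeve end",np.percentile(B[:,0],[98,100]),"med",np.median(B,0))
E
python3 m.py
```

```text
t: 13.2
tool_pos: [0.4846, 0.2582, 0.2377]
eef_rot: [0.797, 0.604, 0.0, 0.0]
force: [0.5, 0.2, -3.5]
gripper_width: 0.0079
grasp_force: 30.0
t: 14.58
tool_pos: [0.5798, 0.2312, 0.2374]
eef_rot: [0.797, 0.605, -0.0, -0.0]
force: [-0.0, -0.2, -4.1]
gripper_width: 0.0083
grasp_force: 30.0
[0.57980876 0.23123023 0.2374005 ] [-0.03686379 -0.18137881 -4.09882721]
bar (tool frame) 1917
-18 91 x [0.0114 0.0149 0.0176] z [0.2331 0.2316]
-12 130 x [0.0115 0.0155 0.0178] z [0.232  0.2285]
-6 26 x [0.0111 0.0152 0.0178] z [0.2269 0.2252]
6 94 x [0.0115 0.0152 0.0177] z [0.2138 0.2104]
12 95 x [0.0114 0.0152 0.0177] z [0.2111 0.2099]
18 95 x [0.0115 0.0152 0.0177] z [0.2114 0.2101]
24 94 x [0.0114 0.0153 0.0177] z [0.2112 0.21  ]
30 94 x [0.0113 0.0151 0.0178] z [0.2115 0.2099]
36 95 x [0.0114 0.0151 0.0178] z [0.2116 0.2101]
42 94 x [0.0117 0.0153 0.0177] z [0.212  0.2106]
48 100 x [0.0116 0.015  0.0178] z [0.2146 0.2126]
54 99 x [0.0116 0.0153 0.0177] z [0.2169 0.215 ]
60 98 x [0.0113 0.0153 0.0177] z [0.2191 0.2171]
66 100 x [0.0116 0.0151 0.0177] z [0.2215 0.2195]
72 104 x [0.0115 0.0151 0.0176] z [0.224 0.222]
78 103 x [0.0115 0.0151 0.0179] z [0.2262 0.2243]
84 294 x [0.0118 0.0172 0.0198] z [0.228  0.2172]
sleeve end [0.05729877 0.05829077] med [ 0.03672563  0.00057101 -0.02190953]
```

```bash
python3 -m jog '1 0.012 -0.0034 0 0; 1 0.028 -0.0078 0 0; 1 0.038 -0.0107 0 0; 1 0.0417 -0.0117 0 0; 1 0.0417 -0.0117 -0.01 0; 1 0.0417 -0.0117 -0.025 0; 1 0.0417 -0.0117 -0.04 0; 1 0.0417 -0.0117 -0.052 0; 1 0.0417 -0.0117 -0.06 0; 1 0.0417 -0.0117 -0.06 0; 1 0.0417 -0.0117 -0.06 0'
python3 m.py
```

```text
t: 16.0
tool_pos: [0.6055, 0.224, 0.2016]
eef_rot: [0.797, 0.604, 0.0, 0.0]
force: [0.3, -0.2, -5.7]
gripper_width: 0.0079
grasp_force: 30.0
[0.60550856 0.22397351 0.20160371] [ 0.28973162 -0.21492553 -5.70237747]
bar (tool frame) 3065
-48 15 x [0.013  0.0149 0.0166] z [0.2323 0.2312]
-42 170 x [0.0119 0.0156 0.018 ] z [0.2329 0.2312]
-36 198 x [0.012  0.0156 0.0182] z [0.2298 0.226 ]
-30 179 x [0.012  0.0159 0.0178] z [0.2234 0.2199]
-24 175 x [0.0117 0.0156 0.0179] z [0.2178 0.2139]
-18 145 x [0.0111 0.0153 0.0178] z [0.2117 0.21  ]
-12 144 x [0.0115 0.0154 0.0178] z [0.2114 0.21  ]
-6 51 x [0.0114 0.0158 0.0195] z [0.222  0.2102]
0 33 x [0.0121 0.0169 0.0282] z [0.2218 0.2203]
6 146 x [0.0117 0.0155 0.0179] z [0.2112 0.2101]
12 139 x [0.0108 0.0152 0.0179] z [0.2116 0.2098]
18 155 x [0.0113 0.0153 0.0179] z [0.2131 0.2111]
24 151 x [0.0118 0.0154 0.0179] z [0.2155 0.2136]
30 149 x [0.0119 0.0155 0.0178] z [0.2177 0.216 ]
36 162 x [0.0114 0.0155 0.018 ] z [0.2203 0.2184]
42 154 x [0.0119 0.0156 0.0182] z [0.2226 0.2208]
48 151 x [0.0117 0.0157 0.018 ] z [0.2247 0.2229]
54 318 x [0.0121 0.0163 0.0185] z [0.2269 0.2224]
60 371 x [0.01   0.0188 0.0202] z [0.2284 0.2236]
66 59 x [0.0099 0.0151 0.0185] z [0.2274 0.2248]
sleeve end [0.05754375 0.0584986 ] med [ 0.03688581  0.00057223 -0.02187554]
```

```bash
python3 -m jog '1 0 0 -0.002 0; 1 0 0 -0.004 0; 1 0 0 -0.004 0'; python3 -m jog '1 0 0 -0.001 0; 1 0 0 -0.0015 0; 1 0 0 -0.0015 0'; python3 -m jog '1 0 0 -0.001 0; 1 0 0 -0.001 0'
```

```text
t: 16.42
tool_pos: [0.6052, 0.2239, 0.1987]
eef_rot: [0.797, 0.604, -0.0, -0.0]
force: [0.2, 0.2, -4.7]
gripper_width: 0.0079
grasp_force: 30.0
t: 16.8
tool_pos: [0.6053, 0.2239, 0.1979]
eef_rot: [0.797, 0.604, -0.0, -0.0]
force: [-0.2, 0.1, -5.1]
gripper_width: 0.008
grasp_force: 30.0
t: 17.05
tool_pos: [0.6053, 0.2239, 0.1973]
eef_rot: [0.797, 0.604, -0.0, -0.0]
force: [-0.3, -0.8, -4.0]
gripper_width: 0.0081
grasp_force: 30.0
```

```bash
python3 -m jog '1 0 0 -0.001 0; 1 0 0 -0.001 0; 1 0 0 -0.001 0'; python3 -m jog '1 0 0 -0.001 0; 1 0 0 -0.001 0; 1 0 0 -0.001 0'; python3 -m jog '1 0 0 -0.001 0; 1 0 0 -0.001 0; 1 0 0 -0.001 0'
```

```text
t: 17.42
tool_pos: [0.6053, 0.2239, 0.1968]
eef_rot: [0.797, 0.604, 0.0, -0.0]
force: [0.4, 0.1, -3.5]
gripper_width: 0.008
grasp_force: 30.0
t: 17.8
tool_pos: [0.6054, 0.224, 0.1964]
eef_rot: [0.797, 0.604, 0.0, 0.0]
force: [-0.7, -0.1, -4.3]
gripper_width: 0.0077
grasp_force: 30.0
t: 18.18
tool_pos: [0.6054, 0.2239, 0.1959]
eef_rot: [0.797, 0.604, 0.0, 0.0]
force: [-0.4, -0.7, -0.3]
gripper_width: 0.0077
grasp_force: 30.0
```

The hook has taken the weight: the wrist force is about 0. I'll open the fingers and check.

```bash
python3 -m jog '0.9 0 0 0 0; 0.7 0 0 0 0; 0.6 0 0 0 0; 0.55 0 0 0 0; 0.55 0 0 0 0; 0.55 0 0 0 0; 0.55 0 0 0 0; 0.55 0 0 0 0'
cat > chk.py <<'E'
from wr import *
st=observe();p,d=snapshot("wrist");w=dict(p=p,d=d,tp=np.array(st["tool_pos"]),er=np.array(st["eef_rot"]));W,ok,R0=cloud(w);h=cv2.cvtColor(p,cv2.COLOR_RGB2HSV).astype(int);v,u=np.mgrid[:384,:512]
S=np.array([.6096,.2381]);th=np.radians(-15.7);ex=np.array([np.cos(th),np.sin(th)]);ey=np.array([-ex[1],ex[0]])
X=(W[...,:2]-S)@np.c_[ex,ey]
mk=ok&(h[...,2]<60)&(abs(W[...,2]-.216)<.015)&(abs(X[...,0])<.02)&(abs(X[...,1])<.07);B=np.c_[X[mk],W[mk][:,2]]
print("sleeve y range",np.percentile(B[:,1],[0,2,98,100]),"n",len(B));
for a in np.arange(-.045,.05,.01):
    k=abs(B[:,1]-a)<.005
    if k.sum()>5: print(round(a,3),k.sum(),"x",np.round(np.median(B[k,0]),4),"ztop",np.round(np.percentile(B[k,2],90),4))
mr=ok&(h[...,0]>14)&(h[...,0]<30)&(h[...,1]>140)&(W[...,2]>.127)&(W[...,2]<.15)&(np.hypot(X[...,0],X[...,1])<.07)
r=np.c_[X[mr],W[mr][:,2]];rr=np.hypot(*(r[:,:2]).T);f=cv2.minEnclosingCircle(r[:,:2].astype(np.float32));k=abs(np.hypot(*(r[:,:2]-f[0]).T)-.046)<.003;q=r[k]
c=np.linalg.lstsq(np.c_[q[:,:2],np.ones(len(q))],q[:,2],rcond=None)[0];print("rim",f,"tilt",c,len(q),"force",np.round(st["force"],1))
E
python3 chk.py
```

```text
t: 19.18
tool_pos: [0.6053, 0.2239, 0.1955]
eef_rot: [0.797, 0.604, 0.0, 0.0]
force: [-0.1, -0.4, 1.2]
gripper_width: 0.0208
grasp_force: 0.0
sleeve y range [-0.03221781 -0.02908497  0.04206975  0.04350849] n 2436
-0.035 34 x 0.0003 ztop 0.2196
-0.025 252 x 0.0003 ztop 0.2197
-0.015 346 x 0.0003 ztop 0.224
-0.005 391 x 0.0003 ztop 0.2225
0.005 301 x 0.0003 ztop 0.2195
0.015 320 x 0.0002 ztop 0.2194
0.025 329 x 0.0002 ztop 0.2193
0.035 338 x 0.0002 ztop 0.2193
0.045 125 x 0.0002 ztop 0.2192
rim ((0.008829053491353989, 0.002866854425519705), 0.05690067261457443) tilt [0.13889215 0.05301629 0.13333894] 232 force [-0.1 -0.4  1.2]
```

```bash
python3 -m jog '0.55 0 0 0.01 0; 0.55 0 0 0.025 0; 0.55 0 0 0.045 0; 0.55 0 0 0.075 0; 0.55 0 0 0.11 0; 0.55 0 0 0.15 0; 0.55 0 0 0.19 0; 0.55 0 0 0.19 0; 0.55 0 0 0.19 0'; python3 chk.py
python3 - <<'E'
from h import *
S=np.array([.6096,.2381]);th=np.radians(-15.7);ex=np.array([np.cos(th),np.sin(th)]);ey=np.array([-ex[1],ex[0]])
for n in("scene","side"):
    P,D=snapshot(n);v,u=np.mgrid[:384,:512];uv=np.c_[u.ravel(),v.ravel()];uv=uv[D[uv[:,1],uv[:,0]]>0];W=world(n,D,uv);h=cv2.cvtColor(P,cv2.COLOR_RGB2HSV)[uv[:,1],uv[:,0]].astype(int)
    X=(W[:,:2]-S)@np.c_[ex,ey];m=(h[:,0]>17)&(h[:,0]<30)&(h[:,1]>140)&(np.hypot(*X.T)<.07)&(W[:,2]>.04)&(W[:,2]<.15)
    q=np.c_[X[m],W[m][:,2]];print(n,m.sum(),"z",np.percentile(q[:,2],[1,50,99]));t=q[q[:,2]>.122];print("rim",cv2.minEnclosingCircle(t[:,:2].astype(np.float32)),np.linalg.lstsq(np.c_[t[:,:2],np.ones(len(t))],t[:,2],rcond=None)[0])
    for nm,(x,y,z) in dict(mug=(.595,.01,.085),can=(.757,.015,.125),egg=(.543,-.37,.055),spoon=(.40,0,.004)).items():
        k=(np.hypot(*(W[:,:2]-[x,y]).T)<.075)&(W[:,2]>z)&(W[:,2]<.2);print(nm,k.sum(),np.round(np.median(W[k],0),3) if k.any() else 0)
E
```

```text
t: 20.35
tool_pos: [0.605, 0.2239, 0.309]
eef_rot: [0.797, 0.604, -0.0, -0.0]
force: [-0.5, -0.8, -0.7]
gripper_width: 0.0209
grasp_force: 0.0
sleeve y range [-0.04238991 -0.04043855  0.041796    0.04328921] n 867
-0.045 24 x 0.0001 ztop 0.2198
-0.035 89 x 0.0001 ztop 0.2199
-0.025 94 x 0.0001 ztop 0.2198
-0.015 95 x 0.0 ztop 0.2197
-0.005 97 x 0.0 ztop 0.2197
0.005 104 x 0.0 ztop 0.2196
0.015 102 x 0.0 ztop 0.2195
0.025 110 x 0.0 ztop 0.2194
0.035 115 x 0.0008 ztop 0.2194
0.045 37 x -0.0 ztop 0.2191
rim ((0.007811242714524269, 0.0005026119761168957), 0.05623540282249451) tilt [0.08511974 0.01165734 0.13327644] 149 force [-0.5 -0.8 -0.7]
scene 1003 z [0.0563628  0.09650129 0.13545121]
rim ((0.0013632315676659346, -0.00019925042579416186), 0.04873691126704216) [0.03614123 0.02680336 0.12829946]
mug 120 [0.601 0.009 0.089]
can 477 [0.76  0.017 0.13 ]
egg 47 [ 0.546 -0.375  0.059]
spoon 215 [0.402 0.018 0.01 ]
side 536 z [0.06069086 0.10719021 0.13935172]
rim ((-0.0032069580629467964, -0.001908660400658846), 0.05215176194906235) [ 0.0220404  -0.0291284   0.13054132]
mug 135 [0.595 0.001 0.091]
can 345 [0.755 0.013 0.133]
egg 111 [ 0.544 -0.361  0.061]
spoon 467 [0.4   0.001 0.006]
```

```bash
python3 -m jog '0.55 0 0 0 0; 0.55 0 0 0 0; 0.55 0 0 0 0; 0.55 0 0 0 0'
python3 - <<'E'
from wr import *
S=np.array([.6096,.2381]);th=np.radians(-15.7);ex=np.array([np.cos(th),np.sin(th)]);ey=np.array([-ex[1],ex[0]])
for i in range(2):
    st=observe();p,d=snapshot("wrist");w=dict(p=p,d=d,tp=np.array(st["tool_pos"]),er=np.array(st["eef_rot"]));W,ok,R0=cloud(w);h=cv2.cvtColor(p,cv2.COLOR_RGB2HSV).astype(int)
    X=(W[...,:2]-S)@np.c_[ex,ey];m=ok&(h[...,0]>17)&(h[...,0]<30)&(h[...,1]>140)&(W[...,2]>.1)&(W[...,2]<.17)&(np.hypot(X[...,0],X[...,1])<.06)
    q=np.c_[X[m],W[m][:,2]];a=np.degrees(np.arctan2(q[:,1],q[:,0]));T=[]
    for b in range(-180,180,20):
        k=(a>=b)&(a<b+20)&(np.hypot(q[:,0],q[:,1])>.04)
        if k.sum()>8: s=q[k];s=s[s[:,2]>np.percentile(s[:,2],80)];T.append(np.median(s,0))
    T=np.array(T);c=np.linalg.lstsq(np.c_[T[:,:2],np.ones(len(T))],T[:,2],rcond=None)[0];print(np.round(np.degrees(c[:2]),2),c[2],np.round(T,3).tolist() if i==0 else "")
E
```

```text
t: 21.0
tool_pos: [0.6053, 0.2239, 0.3096]
eef_rot: [0.797, 0.604, 0.0, 0.0]
force: [-0.9, -0.4, 1.1]
gripper_width: 0.0206
grasp_force: 0.0
[ 4.71 -0.01] 0.136111618216258 [[-0.045, -0.007, 0.134], [-0.037, -0.028, 0.134], [-0.03, -0.035, 0.134], [-0.015, -0.043, 0.135], [-0.007, -0.045, 0.136], [0.015, -0.042, 0.135], [0.029, -0.035, 0.135], [0.037, -0.025, 0.136], [0.044, -0.006, 0.136], [0.058, 0.003, 0.158], [0.038, 0.024, 0.135], [0.029, 0.034, 0.136], [0.016, 0.042, 0.135], [0.004, 0.045, 0.135], [-0.016, 0.043, 0.135], [-0.028, 0.036, 0.134], [-0.039, 0.023, 0.134], [-0.045, 0.009, 0.134]]
[4.73 0.07] 0.1360441387958694
```

With the one outlier excluded (it is on the post), the rim tilt is about 1.3°. The pail is still, the sleeve is centred on the hook, and the gripper is clear.

```bash
python3 -c "from rig import hand_in; print(hand_in())"
```

```text
the job is handed in; nothing more can be done
None
```

I swung the yellow pail's bail upright while the pail stood on the worktop, then hung the pail on the hook and handed the job in at about 21 s; it hangs still and level to about 1.3°, the middle of its sleeve within about 1 mm of the hook seat, and the underside about 4 cm above the base; no bump showed in the force readings or the final camera check of the mug, canister, egg cup and teaspoon.

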